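# Bring out the praline dish and turn it for serving

## Task

Swing the red stop lever open, pull the wooden carriage towards you until its red pointer lines up with the yellow marker, and swing the lever shut again. Then lift the blue dish straight up off the carriage by its hoop handle and turn it a quarter turn, so that the hoop, which lay along the rail, stands square across it; keep the dish level all the time, with the chocolate ball in its middle. Finish while still holding the dish still, level and about 5 cm or more clear above the carriage, and leave everything else where it stands.

Things in the scene. Friction and masses are not known exactly. Their poses are not given: they have to be found in the camera images.
- rail: fixed serving rail on the cooktop: aluminium bed 286 x 110 x 10 mm with two steel rods, dark end blocks 32 mm high. Origin: on the cooktop, under the bed. x runs along the rail, away from the robot; y to the left; z up. The rail's yaw varies a little.
- carriage (a joint): distance (m) the carriage has slid along the rail's -x, towards the robot, from its far end: 0 to 0.12, starts at 0. Sliding takes about 2 N. Shut, the lever's nose stands in front of a steel tab on the carriage's right side, so the carriage cannot pass; with the carriage at the marker the shut nose stands behind the tab.
- pull_post (a point): upright green post, 14 mm thick with an 18 mm head, on the left side of the carriage, to pull it by. Point on its axis at a good height to grip: the head's top is 22 mm above it, the arm that carries it 28 mm below. 94 mm left of the carriage's middle and 50 mm nearer the robot. Axes are the rail's.
- pointer (a point): tip of the red pointer on the carriage's left side. Slide the carriage until it is level with the yellow marker, i.e. at the same place along the rail's x as mark (both lie in the same line along the rail; to within 6 mm).
- mark (a point): the line of the yellow marker clip on the ledge at the left of the rail (a stiff clip with a thin fin 4 mm thick; do not touch it). Same distance to the side of the rail as pointer. It stands where the carriage's joint value lies between 0.07 and 0.105.
- lever (a joint): angle (rad) of the red stop lever about its upright pivot at the right of the rail, growing anticlockwise seen from above. 0 = shut (locked; end stop), 1.5 = fully open (end stop). Starts shut, stays where it is left, takes about 1.5 N at its post. Open means beyond 1.15, shut under 0.2.
- lever_post (a point): upright red post, 14 mm thick with an 18 mm head, at the end of the lever's handle, 46 mm from the pivot. Point on its axis at a good height to grip: the head's top is 20 mm above it, the lever's arm 31 mm below. Shut, it lies 33 mm along the rail's -x and 33 mm along its -y from the pivot; opening swings it away from the robot to the pivot's far side.
- lever_pivot (a point): point on the lever's upright axis, at the height of lever_post; axes are the rail's.
- dish_grip (a point): centre of the wooden grip (50 x 14 x 16 mm, long in its x) at the top of the blue dish's hoop handle, 100 mm above the underside of the dish's foot. x runs along the hoop, z up. Below the grip there are 48 mm of free space down to the top of the ball. At the start the hoop lies along the rail, to within about 0.15 rad.
- dish_middle (a point): middle of the dish's inner floor, 12 mm above the underside of its foot. Standing on the carriage it is 52 mm above the cooktop. z is the dish's upright axis.
- praline_center (a point): centre of the chocolate ball, 32 mm across, 20 g, lying loose in the dish. The dish is flat to 10 mm from its middle, then rises outwards by 10 degrees, so a gentle motion leaves the ball in the middle.
- salt: salt shaker with a grey top, 44 mm wide, 90 mm high; a bystander, origin at its underside
- mandarin: mandarin, 64 mm; a bystander, origin at its underside
- tumbler: pale grey tumbler, 68 mm wide, 104 mm high; a bystander, origin at its underside
- seat (a point): middle of the carriage's top, where the dish's foot stands, 40 mm above the cooktop; axes are the rail's
- dish: blue dish, 136 mm wide, 27 mm high at the rim, about 0.25 kg; its foot, 68 mm wide, stands inside a 4 mm high ring on the carriage with 4 mm of play. A hoop of 7 mm steel rod, 128 mm between its legs, spans it. Origin: centre of the foot's underside; x along the hoop, z up.

How it is judged (in metres and radians):
On the way, in this order (a step that is already met when the one before it is completed fails the run):
1. the stop lever is swung open (value of joint lever above 1.15 rad), for 0.1 s.
2. with the lever open, the carriage stands with its pointer at the yellow marker (value of joint lever above 1 rad and horizontal distance between pointer and mark below 0.006 m and linear speed of dish below 0.02 m/s), for 0.2 s.
3. the lever is shut again, the carriage still at the marker and the dish still standing on it (value of joint lever below 0.2 rad and horizontal distance between pointer and mark below 0.006 m and height (world z) of dish_middle below 0.058 m), for 0.1 s.
At the end, for the whole second after the job is handed in: Fingers hold the dish still, 30 mm or more above its seat and within 50 mm of over it, touching no carriage; level to 0.1 rad, hoop square across the rail to 0.15 rad, ball within 15 mm of its middle; lever under 0.2 rad; pointer within 6 mm of the marker (height (world z) of dish_middle above 0.082 m and horizontal distance between dish_middle and seat below 0.05 m and angle between the x axis of dish_grip and the y axis of rail, either way round below 0.15 rad and angle between dish_grip's own z axis and vertical below 0.1 rad and horizontal distance between praline_center and dish_middle below 0.015 m and distance between praline_center and dish_middle below 0.026 m and linear speed of dish below 0.02 m/s and contact force between the fingers and dish above 1 N and value of joint lever below 0.2 rad and horizontal distance between pointer and mark below 0.006 m and contact force between dish and rail below 0.05 N); the arm keeps its last pose, push and grip.
It fails at once if the chocolate ball rolls more than 25 mm from the middle of the dish (distance between praline_center and dish_middle above 0.034 m).
It fails at once if the dish is tipped by more than 0.2 rad (angle between dish_grip's own z axis and vertical above 0.2 rad).
It fails at once if the yellow marker is shifted by more than 5 mm (distance of mark from where it was at the start of the episode above 0.005 m).
It fails at once if a bystander is shifted by more than 20 mm (distance of any of salt, mandarin, tumbler from where it was at the start of the episode above 0.02 m).
It also fails if it takes over 72 s, if anything falls off the work surface, if the arm or the gripper's body presses on something with over 40 N, if the wrist force passes 120 N, or if a joint passes its speed limit or range.

## Robot

A 6-joint arm with a two-finger parallel gripper is mounted at the origin on a cart in front of the work surface, level with it; the furniture and walls round the work are solid. World frame = base frame: x ahead of the robot, y to its left, z up, the work surface at z = 0. Lengths are in mm, angles in degrees, forces in N, time in s.
With the tool pointing down it reaches from about 300 to 850 mm from the base axis. Payload 4.2 kg.
Tool frame: the origin (TCP) lies at the very end of the fingers, on their centre line; the grasp point (between the pads) lies 19 mm behind it; z points along the fingers, y is the line along which they close (so a half turn about z gives the same grasp; the last joint's range is limited). The gripper opens to 91 mm and grips with 3 to 60 N. Pads are 32 mm wide; open, the fingers measure 118 mm over their backs; the gripper's body (76 mm by 178 mm) begins 60 mm behind the grasp point.
Start: joints at [67.093, 18.312, 89.639, -0, 72.044, -1.146], TCP at [213.176, 534.04, 213.976] pointing down, gripper open.
Joint ranges: [-177.97, 177.97], [-48.28, 115.42], [12.27, 149.76], [-77.06, 257.06], [2.81, 150.46], [-146.56, 146.56]. Speed limits (degrees/s): [147.25, 147.25, 180, 180, 180, 180].

## Interface

Orientations are given as [roll, pitch, yaw] about the fixed x, y, z axes, in that order (R = Rz(yaw) Ry(pitch) Rx(roll)).
In Python, from workcell import * gives the robot as it stands.
- The arm moves only by the tool move_arm, never from a script. Its argument "motion" is a list of rows, each a list of 3 entries, a list of its own where there are three numbers: the finger opening in mm, from 0 to 91.2, then the shift along the world's x, y, z in units of 25 mm (1.0 is 25 mm), then the turn, a rotation vector about the world's x, y, z in units of 4 degrees (1.0 is 4 degrees). In form: [[grip, [x, y, z], [ax, ay, az]], ...]. A call has 1 to 20 rows; each row shifts and turns the commanded pose from where the row before left it; what a row does not reach is not made up. A row lasts 1/12 s, in which the tool goes at most 41.7 mm and 7.16 degrees, less where a joint would pass 70% of its speed; a pose out of reach is approached as far as the arm can. A call with a number of a shift or a turn outside -1 to 1 is refused whole. A call with a gripper value outside its range is refused whole. The fingers move at their own pace and stop on an object; "grip_force" is the grip in N (left out, the last holds). Time passes only in rows, so rows that do not move let the fingers close. It gives the time, the measured TCP pose, the force, the opening and the grip force at its end, in the units of the state.
- state(): the state, without advancing time (a new reading comes with each control period).
- grab_frame(name): name is "side" or "top"; returns the picture (400x640x3 uint8, blue, green, red); there is no depth.
- camera_info(name): a dict with "fx", "fy", "cx", "cy" (pixels), "k1" (the pictures are not rectified: a ray, as slopes to the right and down, at radius r is drawn at 1 + k1 r^2 times it, then the intrinsics apply), "rvec" (rotation vector, rad) and "tvec" (3), from world to camera coordinates, as OpenCV has them. Camera axes: x right, y down, z forward; pixel columns grow to the right and rows downward; lengths in mm; the calibration is good to about 2 mm. A picture is of the moment at which its call begins. camera_info takes no time and is no camera call.
- job_done(): hands the job in; it is judged then, once.
The state is a dict: "time_s": time; "qpos": joint angles; "qvel": joint speeds; "effort": joint torques, N m; "ee_pos": TCP position; "ee_rot": TCP orientation; "force": force on the tool from outside, world axes, zero at the start; "torque": the same for the moment, N m; "gripper_width": finger opening in mm; "gripper_force": force on a finger pad.
Only numpy, scipy, OpenCV 4.12 (cv2) and the standard library are available. Lean on these libraries where they do the work, as an engineer would, in place of code of your own. Each camera call takes 0.05 s, during which the arm holds its last target. There are 200 camera calls.

## Working session

There is one attempt and no reset: what is moved stays moved. The work goes in short steps, Python scripts to look and compute and a tool call to move; the robot and the scene stay as the last step left them, time stands still between calls to the robot, and variables do not carry over. Pictures are saved under pics/ and viewed, at most 10 in all, crops included, and the job is handed in when it is done.

Besides the shell and the picture viewer there is one more tool, called after ">>>" as name([rows], argument=value, ...), one row to a line, values as JSON. move_arm: Moves the arm, as the interface text tells. Shifts and turns lie within -1 to 1; 1 stands for 25 mm of shift or 4 degrees of turn. Its arguments: {"type":"object","properties":{"motion":{"type":"array","items":{"type":"array"}},"grip_force":{"type":"number"}},"required":["motion"]}

```bash
mkdir -p pics; cat > h.py <<'E'
from workcell import *
import numpy as np, cv2
def cam(n):
    c=camera_info(n); R=cv2.Rodrigues(np.array(c["rvec"],float))[0]; t=np.array(c["tvec"],float).ravel()
    return c,R,t
def ray(n,u,v):
    c,R,t=cam(n); x=np.array([(u-c["cx"])/c["fx"],(v-c["cy"])/c["fy"]]); y=x.copy()
    for _ in range(20): y=x/(1+c["k1"]*(y@y))
    d=R.T@np.array([y[0],y[1],1]); return -R.T@t,d/np.linalg.norm(d)
def plane(n,u,v,z):
    o,d=ray(n,u,v); return o+d*(z-o[2])/d[2]
def tri(p,q):
    o1,d1=ray("side",*p); o2,d2=ray("top",*q)
    s=np.linalg.lstsq(np.c_[d1,-d2],o2-o1,rcond=None)[0]
    a=o1+s[0]*d1;b=o2+s[1]*d2; return (a+b)/2,np.linalg.norm(a-b)
def proj(n,P):
    c,R,t=cam(n); p=R@np.array(P,float)+t; x=p[:2]/p[2]; x=x*(1+c["k1"]*(x@x))
    return np.array([x[0]*c["fx"]+c["cx"],x[1]*c["fy"]+c["cy"]])
E
python3 - <<'E'
from h import *
for n in("side","top"):
    im=grab_frame(n); cv2.imwrite(f"pics/{n}0.png",im); c,R,t=cam(n); print(n,-R.T@t,R[2],c["fx"])
E
```

```text
side [ 480.44199655 1345.80349992  687.29498213] [ 0.04938204 -0.91334512 -0.40418079] 512.361934358427
top [ 274.87923605   23.90166672 1309.56202086] [ 0.20897367  0.00116909 -0.97792057] 520.5965297515629
```

View pics/side0.png

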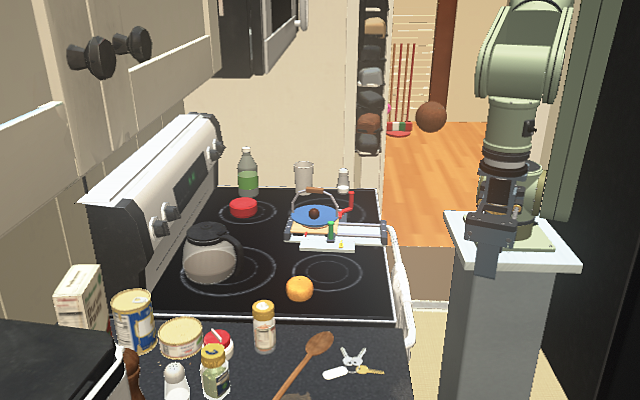

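View pics/top0.png

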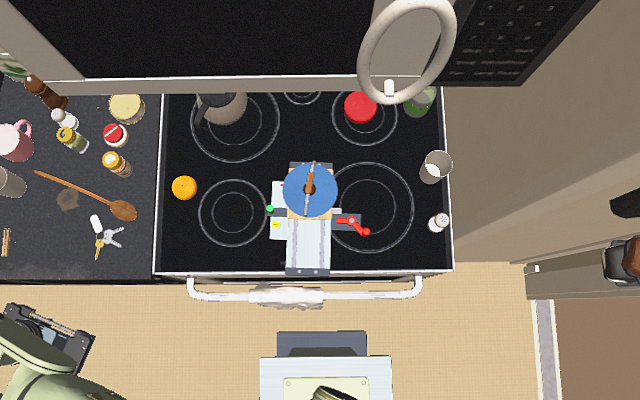

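The top view shows the rail at about (308,225), the dish at (310,188), the green post at (269,208), the yellow marker at (276,225) and the red lever from (350,220) to (366,233). In the side view the dish is at (315,214). I'll enlarge both.

```bash
python3 - <<'E'
import cv2,numpy as np
t=cv2.imread("pics/top0.png")[155:280,255:385]; s=cv2.imread("pics/side0.png")[180:255,275:395]
a=cv2.resize(t,None,fx=4.6,fy=4.6,interpolation=cv2.INTER_CUBIC); b=cv2.resize(s,None,fx=6.5,fy=6.5,interpolation=cv2.INTER_CUBIC)
cv2.imwrite("pics/t0c.png",a); cv2.imwrite("pics/s0c.png",b); print(a.shape,b.shape)
E
```

```text
(575, 598, 3) (488, 780, 3)
```

View pics/t0c.png

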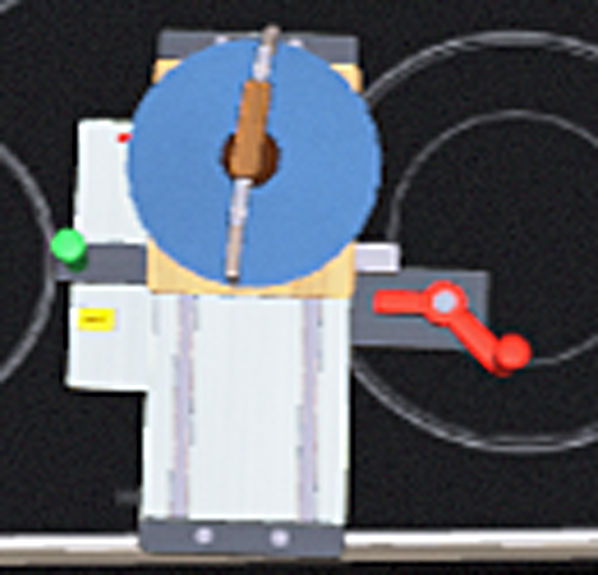

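View pics/s0c.png

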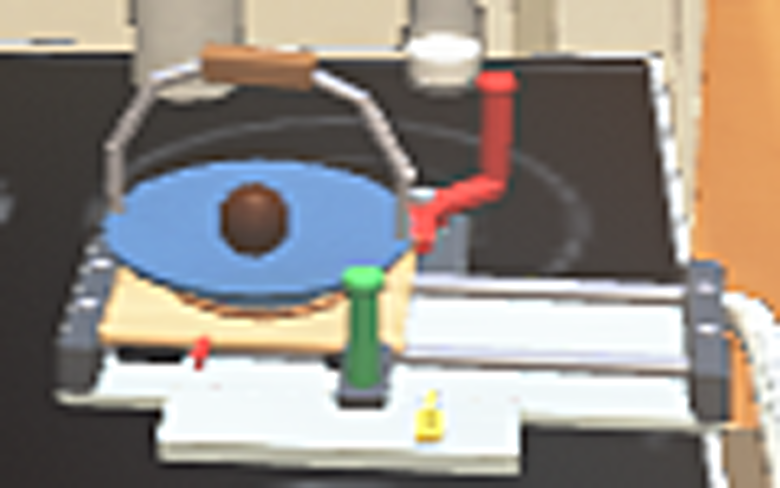

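The crops show these points. Top crop: green head (69,244), red head (513,348), pivot (445,300), grip centre (251,130), pointer (124,138), marker (97,319). Side crop: green head (363,275), red head (497,80), grip (259,67), pointer (203,350), fin (432,400).

```bash
cat >> h.py <<'E'
T=lambda u,v:(255+(u+.5)/4.6-.5,155+(v+.5)/4.6-.5)
S=lambda u,v:(275+(u+.5)/6.5-.5,180+(v+.5)/6.5-.5)
E
python3 - <<'E'
from h import *
np.set_printoptions(precision=1,suppress=True)
for k,s,t in [("green top",(363,275),(69,244)),("red top",(497,78),(513,348)),("grip",(259,67),(251,130)),("pointer",(203,350),(124,138)),("fin",(432,400),(97,319)),("ball",(254,218),(250,156))]:
    print(k,*tri(S(*s),T(*t)))
for a,b in [((178,515),(187,297)),((307,515),(314,297))]:
    p,q=plane("top",*T(*a),25),plane("top",*T(*b),25); d=q-p; print("rod",p,q,np.degrees(np.arctan2(d[1],d[0])))
for c in [(142,552),(342,556),(159,32),(358,38)]: print("blk",plane("top",*T(*c),32))
print("pivot", [plane("top",*T(445,300),z) for z in (30,60)])
print("marker", plane("top",*T(97,319),12),"ptr",plane("top",*T(124,138),20), plane("side",*S(432,430),10))
print("hoop", plane("top",*T(257,82),95)-plane("top",*T(244,178),95))
print(state()["time_s"])
E
```

```text
green top [502.7 129.1  87.9] 0.8194422793883797
red top [ 446.2 -100.5   79.6] 1.2230824770113693
grip [550.2  33.7 138.9] 0.28312596105730337
pointer [570.2 103.8  38.7] 0.5848801905517047
fin [473.2 118.9  25.5] 1.530586376139622
ball [552.6  34.9  68.1] 0.06345497279361599
rod [366.4  75.2  25. ] [484.1  70.1  25. ] -2.484854109164438
rod [365.8   6.5  25. ] [483.4   1.2  25. ] -2.565342241018828
blk [346.6  94.1  32. ]
blk [343.5 -11.7  32. ]
blk [631.4  85.1  32. ]
blk [626.8 -24.9  32. ]
pivot [array([480.2, -69.5,  30. ]), array([475.4, -67.3,  60. ])]
marker [474.5 119.9  12. ] ptr [574.2 105.   20. ] [473.6 116.3  10. ]
hoop [51.3 -7.2  0. ]
0.1
```

```bash
python3 - <<'E'
from h import *
from scipy.spatial.transform import Rotation as Ro
s=state(); print(s); print(Ro.from_euler("xyz",s["ee_rot"],degrees=True).as_matrix().round(3))
E
```

```text
{'time_s': 0.1, 'qpos': array([ 6.70929178e+01,  1.83496024e+01,  8.97001984e+01, -1.54155294e-03,
        7.20425510e+01, -1.14598373e+00]), 'qvel': array([-0.07638829, -0.13873606, -0.17462391,  0.06280432, -0.02745799,
        0.03555013]), 'effort': array([ 2.35705611e-04, -4.13324332e+01, -2.32511491e+01,  7.29641318e-02,
        4.21954121e-02, -7.85104726e-05]), 'ee_pos': array([213.00720793, 533.60769764, 213.182757  ]), 'ee_rot': array([-1.79907637e+02, -3.81626306e-04,  1.58239378e+02]), 'force': array([-0.01282568, -0.35995307,  0.34747087]), 'torque': array([ 0.0195631 ,  0.03843509, -0.04378672]), 'gripper_force': 0.0, 'gripper_width': 91.21661517234807}
[[-0.929  0.371 -0.001]
 [ 0.371  0.929 -0.001]
 [ 0.    -0.002 -1.   ]]
```

>>> move_arm([
  [50, [0.36, -1, 0], [0, 0, -0.88]],
  [50, [0.36, -1, 0], [0, 0, -0.88]],
  [50, [0.36, -1, 0], [0, 0, -0.88]],
  [50, [0.36, -1, 0], [0, 0, -0.88]],
  [50, [0.36, -1, 0], [0, 0, -0.88]],
  [50, [0.36, -1, 0], [0, 0, -0.88]],
  [50, [0.36, -1, 0], [0, 0, -0.88]],
  [50, [0.36, -1, 0], [0, 0, -0.88]],
  [50, [0.36, -1, 0], [0, 0, -0.88]],
  [50, [0.36, -1, 0], [0, 0, -0.88]],
  [50, [0.36, -1, 0], [0, 0, -0.88]],
  [50, [0.36, -1, 0], [0, 0, -0.88]],
  [50, [0.36, -1, 0], [0, 0, -0.88]],
  [50, [0.36, -1, 0], [0, 0, -0.88]],
  [50, [0.36, -1, 0], [0, 0, -0.88]],
  [50, [0.36, -1, 0], [0, 0, -0.88]],
  [50, [0.36, -1, 0], [0, 0, -0.88]],
  [50, [0.36, -1, 0], [0, 0, -0.88]],
  [50, [0.36, -1, 0], [0, 0, -0.88]],
  [50, [0.36, -1, 0], [0, 0, -0.88]],
], grip_force=10)

```text
time_s: 1.77
ee_pos: [393.1, 32.7, 213.8]
ee_rot: [-180.0, -0.0, 87.7]
force: [-0.0, 0.4, 0.2]
gripper_width: 50.0
gripper_force: 0.0
```

>>> move_arm([
  [50, [0.36, -0.9, 0], [0, 0, 0]],
  [50, [0.36, -0.9, 0], [0, 0, 0]],
  [50, [0.36, -0.9, 0], [0, 0, 0]],
  [50, [0.36, -0.9, 0], [0, 0, 0]],
  [50, [0.36, -0.9, 0], [0, 0, 0]],
  [50, [0.33, -0.86, 0], [0, 0, 0]],
  [50, [0, 0, -1], [0, 0, 0]],
  [50, [0, 0, -1], [0, 0, 0]],
  [50, [0, 0, -1], [0, 0, 0]],
  [50, [0, 0, 0], [0, 0, 0]],
  [50, [0, 0, 0], [0, 0, 0]],
])

```text
time_s: 2.68
ee_pos: [445.5, -99.8, 138.2]
ee_rot: [-179.8, -0.0, 87.8]
force: [-0.6, -0.5, 0.5]
gripper_width: 50.1
gripper_force: 0.0
```

>>> move_arm([
  [50, [0, 0, -0.8], [0, 0, 0]],
  [50, [0, 0, -0.8], [0, 0, 0]],
  [50, [0, 0, -0.8], [0, 0, 0]],
  [50, [0, 0, -0.7], [0, 0, 0]],
  [50, [0, 0, -0.6], [0, 0, 0]],
  [50, [0, 0, 0], [0, 0, 0]],
  [5, [0, 0, 0], [0, 0, 0]],
  [5, [0, 0, 0], [0, 0, 0]],
  [5, [0, 0, 0], [0, 0, 0]],
  [5, [0, 0, 0], [0, 0, 0]],
  [5, [0, 0, 0], [0, 0, 0]],
  [5, [0, 0, 0], [0, 0, 0]],
])

```text
time_s: 3.68
ee_pos: [445.3, -100.2, 46.9]
ee_rot: [-179.9, 0.0, 87.9]
force: [-5.4, -2.7, 5.7]
gripper_width: 17.4
gripper_force: 10.0
```

>>> move_arm([
  [30, [0, 0, 0], [0, 0, 0]],
  [30, [0, 0, 0], [0, 0, 0]],
  [30, [-0.04, 0, -0.3], [0, 0, 0]],
  [5, [0, 0, 0], [0, 0, 0]],
  [5, [0, 0, 0], [0, 0, 0]],
  [5, [0, 0, 0], [0, 0, 0]],
  [5, [0, 0, 0], [0, 0, 0]],
])

```text
time_s: 4.27
ee_pos: [445.3, -99.8, 38.6]
ee_rot: [-180.0, -0.0, 87.8]
force: [1.4, 0.1, -4.5]
gripper_width: 17.0
gripper_force: 10.0
```

>>> move_arm([
  [5, [0.17, -0.15, 0], [0, 0, 0]],
  [5, [0.17, -0.15, 0], [0, 0, 0]],
  [5, [0.2, -0.1, 0], [0, 0, 0]],
  [5, [0.2, -0.1, 0], [0, 0, 0]],
  [5, [0.22, -0.05, 0], [0, 0, 0]],
  [5, [0.22, -0.05, 0], [0, 0, 0]],
  [5, [0, 0, 0], [0, 0, 0]],
])

```text
time_s: 4.85
ee_pos: [475.3, -116.8, 38.9]
ee_rot: [-180.0, 0.1, 87.9]
force: [-2.9, -4.2, -1.4]
gripper_width: 17.3
gripper_force: 10.0
```

>>> move_arm([
  [5, [0.23, 0.01, 0], [0, 0, 0]],
  [5, [0.23, 0.01, 0], [0, 0, 0]],
  [5, [0.22, 0.06, 0], [0, 0, 0]],
  [5, [0.22, 0.06, 0], [0, 0, 0]],
  [5, [0.17, 0.09, 0], [0, 0, 0]],
  [5, [0.17, 0.09, 0], [0, 0, 0]],
  [5, [0, 0, 0], [0, 0, 0]],
  [5, [0, 0, 0], [0, 0, 0]],
])

```text
time_s: 5.52
ee_pos: [507.0, -106.9, 39.2]
ee_rot: [179.9, 0.0, 87.8]
force: [-1.4, -1.2, 1.0]
gripper_width: 17.0
gripper_force: 10.0
```

>>> move_arm([
  [40, [0, 0, 0], [0, 0, 0]],
  [40, [0, 0, 0], [0, 0, 0]],
  [40, [0, 0, 0], [0, 0, 0]],
  [40, [0, 0, 0.7], [0, 0, 0]],
  [40, [0, 0, 1], [0, 0, 0]],
  [40, [0, 0, 1], [0, 0, 0]],
  [40, [0, 0, 1], [0, 0, 0]],
  [40, [0, 0, 1], [0, 0, 0]],
  [40, [0, 0, 1], [0, 0, 0]],
  [40, [-0.5, 0, 1], [0, 0, 0]],
  [40, [-1, 0, 0.3], [0, 0, 0]],
  [40, [-1, 0, 0], [0, 0, 0]],
  [40, [-1, 0.5, 0], [0, 0, 0]],
  [40, [-1, 1, 0], [0, 0, 0]],
  [40, [-1, 1, 0], [0, 0, 0]],
  [40, [0, 1, 0], [0, 0, 0]],
  [40, [0, 1, 0], [0, 0, 0]],
  [40, [0, 1, 0], [0, 0, 0]],
  [40, [0, 1, 0], [0, 0, 0]],
])

```text
time_s: 7.1
ee_pos: [368.3, 56.8, 214.4]
ee_rot: [179.9, -0.0, 87.8]
force: [0.7, -0.1, 0.0]
gripper_width: 40.2
gripper_force: 0.0
```

```bash
python3 - <<'E'
from h import *
im=grab_frame("top"); print(state()["ee_pos"])
a=cv2.resize(im[155:280,255:385],None,fx=4.6,fy=4.6,interpolation=cv2.INTER_CUBIC); cv2.imwrite("pics/t1c.png",a)
E
```

```text
[368.47792283  60.22420599 214.34356452]
```

View pics/t1c.png

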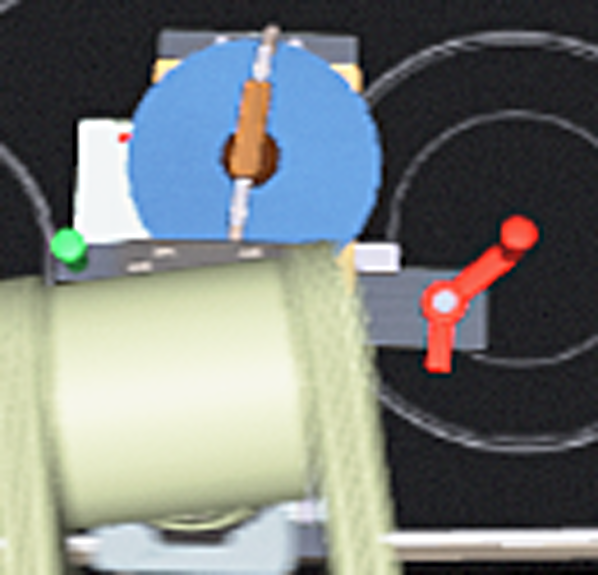

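The lever stands open: the nose is at (438,365), straight below the pivot at (445,300), so about 1.45 rad. Next I'll grip the green post.

>>> move_arm([
  [50, [0.89, 0.46, 0], [0, 0, 0]],
  [50, [0.89, 0.46, 0], [0, 0, 0]],
  [50, [0.89, 0.46, 0], [0, 0, 0]],
  [50, [0.89, 0.46, 0], [0, 0, 0]],
  [50, [0.89, 0.46, 0], [0, 0, 0]],
  [50, [0.91, 0.46, 0], [0, 0, 0]],
  [50, [0, 0, -1], [0, 0, 0]],
  [50, [0, 0, -1], [0, 0, 0]],
  [50, [0, 0, -1], [0, 0, 0]],
  [50, [0, 0, -1], [0, 0, 0]],
  [50, [0, 0, -1], [0, 0, 0]],
  [50, [0, 0, -1], [0, 0, 0]],
  [50, [0, 0, -0.5], [0, 0, 0]],
  [50, [0, 0, -0.26], [0, 0, 0]],
  [50, [0, 0, 0], [0, 0, 0]],
])

```text
time_s: 8.4
ee_pos: [501.8, 124.3, 43.8]
ee_rot: [-179.9, 0.0, 87.8]
force: [0.1, 0.0, 0.0]
gripper_width: 49.4
gripper_force: 0.0
```

>>> move_arm([
  [5, [0, 0, 0], [0, 0, 0]],
  [5, [0, 0, 0], [0, 0, 0]],
  [5, [0, 0, 0], [0, 0, 0]],
  [5, [0, 0, 0], [0, 0, 0]],
  [5, [0, 0, 0], [0, 0, 0]],
  [5, [0, 0, 0], [0, 0, 0]],
], grip_force=15)

```text
time_s: 8.9
ee_pos: [501.9, 124.7, 45.5]
ee_rot: [-180.0, -0.0, 87.8]
force: [-3.1, 0.3, 4.0]
gripper_width: 17.1
gripper_force: 15.0
```

>>> move_arm([
  [5, [-0.04, 0.002, 0], [0, 0, 0]],
  [5, [-0.08, 0.003, 0], [0, 0, 0]],
  [5, [-0.12, 0.005, 0], [0, 0, 0]],
  [5, [-0.16, 0.007, 0], [0, 0, 0]],
  [5, [-0.2, 0.009, 0], [0, 0, 0]],
  [5, [-0.2, 0.009, 0], [0, 0, 0]],
  [5, [-0.2, 0.009, 0], [0, 0, 0]],
  [5, [-0.2, 0.009, 0], [0, 0, 0]],
  [5, [-0.2, 0.009, 0], [0, 0, 0]],
  [5, [-0.2, 0.009, 0], [0, 0, 0]],
  [5, [-0.2, 0.009, 0], [0, 0, 0]],
  [5, [-0.2, 0.009, 0], [0, 0, 0]],
  [5, [-0.2, 0.009, 0], [0, 0, 0]],
  [5, [-0.2, 0.009, 0], [0, 0, 0]],
  [5, [-0.2, 0.009, 0], [0, 0, 0]],
  [5, [-0.2, 0.009, 0], [0, 0, 0]],
  [5, [-0.16, 0.007, 0], [0, 0, 0]],
  [5, [-0.12, 0.005, 0], [0, 0, 0]],
  [5, [-0.08, 0.003, 0], [0, 0, 0]],
  [5, [-0.04, 0.002, 0], [0, 0, 0]],
])

```text
time_s: 10.57
ee_pos: [422.1, 128.1, 45.5]
ee_rot: [179.9, -0.0, 87.9]
force: [2.5, -1.5, 6.5]
gripper_width: 16.8
gripper_force: 15.0
```

```bash
python3 - <<'E'
from h import *
t=grab_frame("top");s=grab_frame("side"); st=state(); print(st["ee_pos"],st["force"],st["time_s"])
a=cv2.resize(s[180:255,275:395],None,fx=6.5,fy=6.5,interpolation=cv2.INTER_CUBIC); 
cv2.imwrite("pics/s2c.png",a); cv2.imwrite("pics/t2.png",t)
E
```

```text
[421.91973948 128.06138809  45.42954619] [ 0.89187573 -0.9507538   7.72502225] 10.6667
```

View pics/s2c.png

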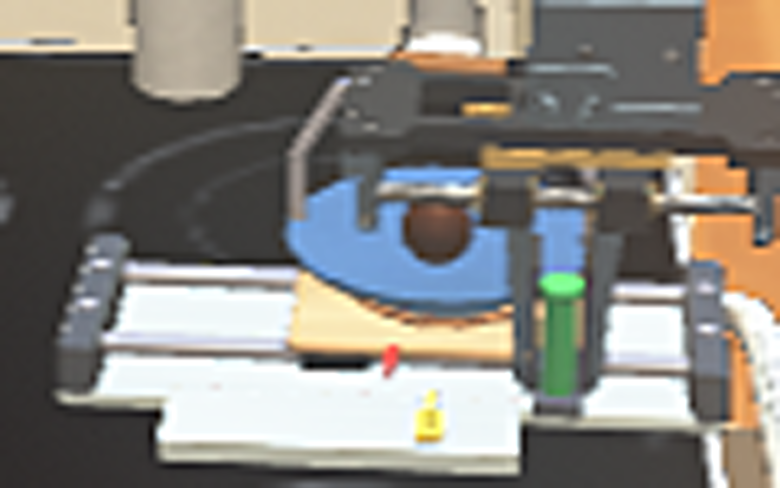

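The side view shows the pointer tip at about (388,374) and the fin at (432,400), with the ball centred. The remaining slide is about 19 mm, which I'll now compute from masks.

```bash
cat > m.py <<'E'
from h import *
np.set_printoptions(precision=1,suppress=True)
def yplane(u,v,y):
    o,d=ray("side",u,v); return o+d*(y-o[1])/d[1]
def meas(s):
    c=s[225:255,300:365].astype(float); b,g,r=c[...,0],c[...,1],c[...,2]
    wr=np.clip(r-np.maximum(g,b)-50,0,None); wy=np.clip(np.minimum(r,g)-b-60,0,None)
    wr[17:]=0
    wy[:14]=0
    out=[]
    for k,w in(("red",wr),("yel",wy)):
        for i in range(w.shape[0]):
            row=w[i].copy()
            if row.sum()>60:
                u=300+(row*np.arange(row.size)).sum()/row.sum(); P=yplane(u,225+i,112); print(k,225+i,round(u,2),int(row.sum()),P)
E
python3 - <<'E'
from m import *
import sys
meas(grab_frame("side"))
E
```

```text
red 229 344.02 61 [466.6 112.   59.1]
red 233 334.02 193 [493.3 112.   46.3]
red 234 335.16 259 [490.2 112.   43.3]
red 235 334.51 219 [491.9 112.   40.2]
red 236 334.4 91 [492.2 112.   37.2]
yel 241 340.93 70 [474.2 112.   22.3]
yel 243 340.56 249 [475.1 112.   16.1]
yel 244 340.51 280 [475.2 112.   13. ]
yel 245 340.55 260 [475.  112.    9.9]
yel 246 340.46 309 [475.2 112.    6.8]
yel 247 340.1 161 [476.1 112.    3.6]
```

>>> move_arm([
  [5, [-0.04, 0.002, 0], [0, 0, 0]],
  [5, [-0.08, 0.003, 0], [0, 0, 0]],
  [5, [-0.12, 0.005, 0], [0, 0, 0]],
  [5, [-0.12, 0.005, 0], [0, 0, 0]],
  [5, [-0.12, 0.005, 0], [0, 0, 0]],
  [5, [-0.11, 0.005, 0], [0, 0, 0]],
  [5, [-0.08, 0.003, 0], [0, 0, 0]],
  [5, [-0.03, 0.002, 0], [0, 0, 0]],
  [5, [0, 0, 0], [0, 0, 0]],
  [5, [0, 0, 0], [0, 0, 0]],
  [5, [0, 0, 0], [0, 0, 0]],
  [5, [0, 0, 0], [0, 0, 0]],
])

```text
time_s: 11.72
ee_pos: [404.6, 128.8, 45.4]
ee_rot: [180.0, -0.0, 87.8]
force: [1.3, -2.3, 7.9]
gripper_width: 17.0
gripper_force: 15.0
```

```bash
python3 - <<'E'
from m import *
s=grab_frame("side");meas(s);t=grab_frame("top");cv2.imwrite("pics/t3.png",t)
a=cv2.resize(s[185:260,280:390],(770,525),interpolation=cv2.INTER_CUBIC); cv2.imwrite("pics/s3c.png",a); print(state()["ee_pos"])
E
```

```text
red 229 350.24 176 [449.9 112.   59.5]
red 233 340.48 112 [475.9 112.   46.7]
red 234 341.38 274 [473.4 112.   43.8]
red 235 340.86 260 [474.7 112.   40.7]
red 236 341.09 146 [474.1 112.   37.6]
yel 241 340.93 70 [474.2 112.   22.3]
yel 243 340.56 250 [475.1 112.   16.1]
yel 244 340.52 279 [475.1 112.   13. ]
yel 245 340.54 263 [475.  112.    9.9]
yel 246 340.46 309 [475.2 112.    6.8]
yel 247 340.09 161 [476.1 112.    3.6]
[404.5 128.8  45.4]
```

View pics/s3c.png

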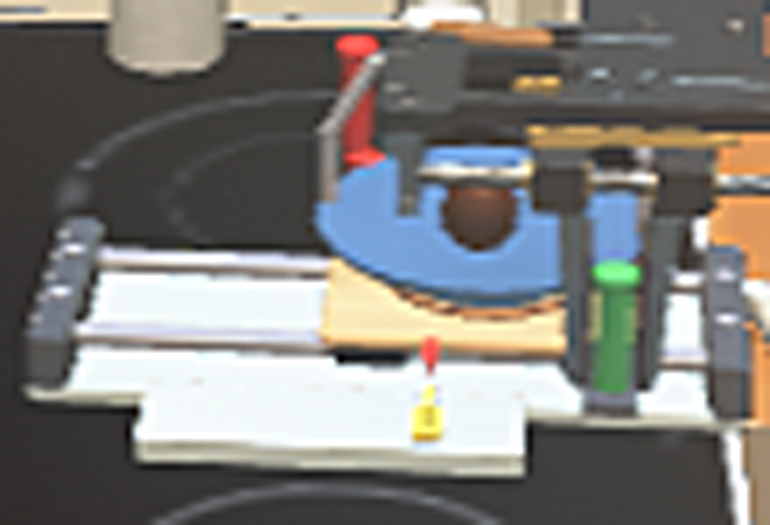

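The pointer at (431,355) stands over the fin at (430,395), aligned within about 1 mm, and the ball is centred. I'll release and go back to the lever.

>>> move_arm([
  [50, [0, 0, 0], [0, 0, 0]],
  [50, [0, 0, 0], [0, 0, 0]],
  [50, [0, 0, 0], [0, 0, 0]],
  [50, [0, 0, 0], [0, 0, 0]],
  [50, [0, 0, 0.8], [0, 0, 0]],
  [50, [0, 0, 1], [0, 0, 0]],
  [50, [0, 0, 1], [0, 0, 0]],
  [50, [0, 0, 1], [0, 0, 0]],
  [50, [0, 0, 1], [0, 0, 0]],
  [50, [0, 0, 1], [0, 0, 0]],
  [50, [0, 0, 1], [0, 0, 0]],
  [50, [0, 0, 0], [0, 0, 0]],
])

```text
time_s: 12.82
ee_pos: [407.2, 129.7, 219.2]
ee_rot: [179.5, -0.2, 87.8]
force: [0.5, 0.8, -0.1]
gripper_width: 50.0
gripper_force: 0.0
```

>>> move_arm([
  [50, [0.41, -0.94, 0], [0, 0, 0]],
  [50, [0.41, -0.94, 0], [0, 0, 0]],
  [50, [0.41, -0.94, 0], [0, 0, 0]],
  [50, [0.41, -0.94, 0], [0, 0, 0]],
  [50, [0.41, -0.94, 0], [0, 0, 0]],
  [50, [0.41, -0.94, 0], [0, 0, 0]],
  [50, [0.41, -0.94, 0], [0, 0, 0]],
  [50, [0.41, -0.94, 0], [0, 0, 0]],
  [50, [0.41, -0.94, 0], [0, 0, 0]],
  [50, [0.41, -0.96, 0], [0, 0, 0]],
  [50, [0, 0, -1], [0, 0, 0]],
  [50, [0, 0, -1], [0, 0, 0]],
  [50, [0, 0, -1], [0, 0, 0]],
  [50, [0, 0, -1], [0, 0, 0]],
  [50, [0, 0, 0], [0, 0, 0]],
  [50, [0, 0, 0], [0, 0, 0]],
])

```text
time_s: 14.15
ee_pos: [506.1, -106.3, 113.5]
ee_rot: [-179.7, -0.1, 87.8]
force: [-0.1, -0.3, 0.9]
gripper_width: 50.0
gripper_force: 0.0
```

>>> move_arm([
  [50, [0, 0, -0.9], [0, 0, 0]],
  [50, [0, 0, -0.9], [0, 0, 0]],
  [50, [0, 0, -0.7], [0, 0, 0]],
  [50, [0.03, 0, -0.45], [0, 0, 0]],
  [50, [0, 0, 0], [0, 0, 0]],
  [5, [0, 0, 0], [0, 0, 0]],
  [5, [0, 0, 0], [0, 0, 0]],
  [5, [0, 0, 0], [0, 0, 0]],
  [5, [0, 0, 0], [0, 0, 0]],
  [5, [0, 0, 0], [0, 0, 0]],
], grip_force=10)

```text
time_s: 14.98
ee_pos: [508.4, -106.7, 42.0]
ee_rot: [179.9, 0.0, 87.8]
force: [-3.1, 1.3, 0.9]
gripper_width: 19.6
gripper_force: 2.0
```

>>> move_arm([
  [5, [-0.17, -0.09, 0], [0, 0, 0]],
  [5, [-0.17, -0.09, 0], [0, 0, 0]],
  [5, [-0.22, -0.06, 0], [0, 0, 0]],
  [5, [-0.22, -0.06, 0], [0, 0, 0]],
  [5, [-0.23, -0.01, 0], [0, 0, 0]],
  [5, [-0.23, -0.01, 0], [0, 0, 0]],
  [5, [-0.22, 0.05, 0], [0, 0, 0]],
  [5, [-0.22, 0.05, 0], [0, 0, 0]],
  [5, [-0.2, 0.1, 0], [0, 0, 0]],
  [5, [-0.2, 0.1, 0], [0, 0, 0]],
  [5, [-0.16, 0.15, 0], [0, 0, 0]],
  [5, [-0.16, 0.15, 0], [0, 0, 0]],
  [5, [0, 0, 0], [0, 0, 0]],
  [5, [0, 0, 0], [0, 0, 0]],
])

```text
time_s: 16.15
ee_pos: [448.1, -99.9, 41.9]
ee_rot: [180.0, 0.0, 87.8]
force: [-1.0, -2.8, 7.2]
gripper_width: 16.9
gripper_force: 10.0
```

>>> move_arm([
  [5, [-0.12, 0.02, 0], [0, 0, 0]],
  [5, [0, 0, 0], [0, 0, 0]],
  [5, [0, 0, 0], [0, 0, 0]],
  [50, [0, 0, 0], [0, 0, 0]],
  [50, [0, 0, 0], [0, 0, 0]],
  [50, [0, 0, 0], [0, 0, 0]],
  [50, [0, 0, 0], [0, 0, 0]],
  [50, [0, 0, 0.8], [0, 0, 0]],
  [50, [0, 0, 1], [0, 0, 0]],
  [50, [0, 0, 1], [0, 0, 0]],
  [50, [0, 0, 1], [0, 0, 0]],
  [50, [0, 0, 1], [0, 0, 0]],
  [50, [0, 0, 1], [0, 0, 0]],
  [50, [0, 0, 1], [0, 0, 0]],
  [50, [0, -1, 0], [0, 0, 1]],
  [50, [0, -1, 0], [0, 0, 1]],
  [50, [0, -1, 0], [0, 0, 1]],
  [50, [0, -1, 0], [0, 0, 1]],
  [50, [0, 0, 0], [0, 0, 0]],
])

```text
time_s: 17.73
ee_pos: [444.6, -202.4, 210.6]
ee_rot: [-179.9, 0.1, 103.8]
force: [-0.1, 0.2, 0.4]
gripper_width: 49.9
gripper_force: 0.0
```

```bash
python3 - <<'E'
from m import *
s=grab_frame("side");t=grab_frame("top"); print(state()["ee_pos"],state()["time_s"]); meas(s)
a=cv2.resize(t[155:280,255:385],None,fx=4.6,fy=4.6,interpolation=cv2.INTER_CUBIC)[:,:460]
b=cv2.resize(s[180:255,290:395],None,fx=4.6,fy=4.6,interpolation=cv2.INTER_CUBIC)[:,:340]
o=np.zeros((575,800,3),np.uint8); t4=cv2.resize(t[155:280,255:385],None,fx=4.6,fy=4.6,interpolation=cv2.INTER_CUBIC)
cv2.imwrite("pics/t4c.png",t4); cv2.imwrite("pics/s4c.png",cv2.resize(s[180:255,275:395],None,fx=6.5,fy=6.5,interpolation=cv2.INTER_CUBIC))
E
```

```text
[ 444.3 -199.3  210.5] 17.8333
red 229 350.21 169 [450.  112.   59.5]
red 233 340.41 115 [476.1 112.   46.7]
red 234 341.38 274 [473.4 112.   43.8]
red 235 340.85 259 [474.8 112.   40.7]
red 236 341.09 142 [474.  112.   37.6]
yel 241 340.92 72 [474.2 112.   22.3]
yel 243 340.57 248 [475.1 112.   16.1]
yel 244 340.51 276 [475.2 112.   13. ]
yel 245 340.54 258 [475.  112.    9.9]
yel 246 340.45 311 [475.2 112.    6.8]
yel 247 340.08 153 [476.2 112.    3.6]
```

View pics/t4c.png

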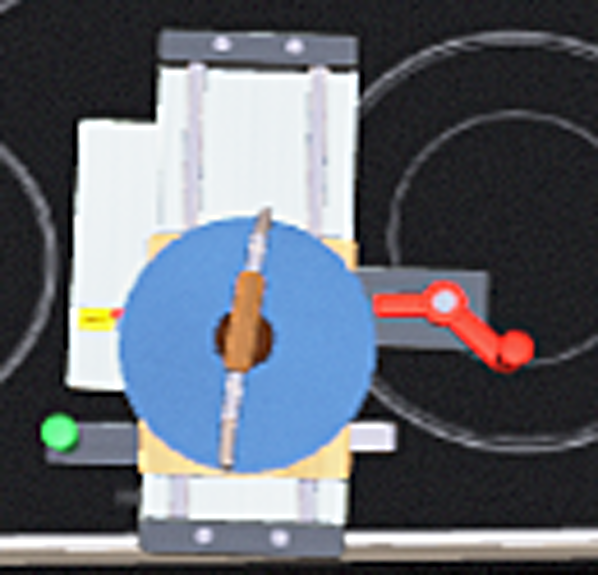

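View pics/s4c.png

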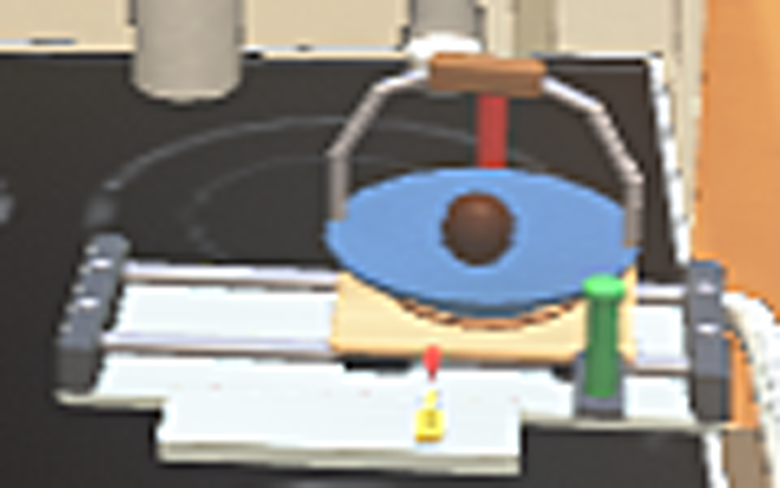

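The lever is shut: the nose at (375,303) points left, as it did at the start. The pointer is level with the marker and the ball is centred. The grip centre is at top (244,320) and side (487,74).

```bash
python3 - <<'E'
from m import *
print(tri(S(487,74),T(244,320)), tri(S(479,227),T(244,337)))
for a,b,z in [((249,272),(238,368),148),((266,212),(226,466),85)]:
    d=plane("top",*T(*a),z)-plane("top",*T(*b),z); print(d,np.degrees(np.arctan2(d[1],d[0])))
im=cv2.imread("pics/t4c.png"); h=cv2.cvtColor(im,cv2.COLOR_BGR2HSV)
m=cv2.inRange(h,(8,140,110),(20,255,235)); m[:240]=0;m[420:]=0;m[:,:215]=0;m[:,275:]=0
n,l,s,c=cv2.connectedComponentsWithStats(m); i=1+s[1:,4].argmax(); q=np.argwhere(l==i)[:,::-1].astype(np.float32); print(s[i],c[i],cv2.minAreaRect(q))
E
```

```text
(array([453.4,  37.9, 139.4]), np.float64(0.5057678924240468)) (array([455.2,  38.9,  68. ]), np.float64(0.8297859892709241))
[47.5 -5.7  0. ] -6.886171942240116
[132.  -21.6   0. ] -9.302825400799605
[ 223  272   39   99 2621] [243.9 324.1] ((242.7310333251953, 320.72760009765625), (35.128238677978516, 98.65803527832031), 4.763641834259033)
```

>>> move_arm([
  [50, [0.036, 0.95, 0], [0, 0, 1]],
  [50, [0.036, 0.95, 0], [0, 0, 1]],
  [50, [0.036, 0.95, 0], [0, 0, 1]],
  [50, [0.036, 0.95, 0], [0, 0, 1]],
  [50, [0.036, 0.95, 0], [0, 0, 1]],
  [50, [0.036, 0.95, 0], [0, 0, 1]],
  [50, [0.036, 0.95, 0], [0, 0, 1]],
  [50, [0.036, 0.95, 0], [0, 0, 1]],
  [50, [0.036, 0.95, 0], [0, 0, 1]],
  [50, [0.036, 0.95, 0], [0, 0, 1]],
  [50, [0, 0, 0], [0, 0, 1]],
  [50, [0, 0, 0], [0, 0, 1]],
  [50, [0, 0, 0], [0, 0, 1]],
  [50, [0, 0, 0], [0, 0, 1]],
  [50, [0, 0, 0], [0, 0, 1]],
  [50, [0, 0, 0], [0, 0, 1]],
  [50, [0, 0, 0], [0, 0, 0.9]],
  [50, [0, 0, 0], [0, 0, 0]],
  [50, [0, 0, 0], [0, 0, 0]],
])

```text
time_s: 19.42
ee_pos: [453.4, 39.1, 211.0]
ee_rot: [180.0, -0.1, 171.4]
force: [-0.7, -0.4, 0.2]
gripper_width: 50.0
gripper_force: 0.0
```

>>> move_arm([
  [50, [0, -0.04, -0.7], [0, 0, 0]],
  [50, [0, 0, -0.8], [0, 0, 0]],
  [50, [0, 0, -0.8], [0, 0, 0]],
  [50, [0, 0, -0.7], [0, 0, 0]],
  [50, [0, 0, -0.4], [0, 0, 0]],
  [50, [0, 0, -0.2], [0, 0, 0]],
  [40, [0, 0, 0], [0, 0, 0]],
  [34, [0, 0, 0], [0, 0, 0]],
  [30, [0, 0, 0], [0, 0, 0]],
  [27, [0, 0, 0], [0, 0, 0]],
  [24, [0, 0, 0], [0, 0, 0]],
  [22, [0, 0, 0], [0, 0, 0]],
  [20, [0, 0, 0], [0, 0, 0]],
  [18, [0, 0, 0], [0, 0, 0]],
  [16, [0, 0, 0], [0, 0, 0]],
  [14, [0, 0, 0], [0, 0, 0]],
  [12, [0, 0, 0], [0, 0, 0]],
  [10, [0, 0, 0], [0, 0, 0]],
], grip_force=8)

```text
time_s: 20.92
ee_pos: [454.2, 37.4, 121.3]
ee_rot: [180.0, -0.0, 171.4]
force: [-0.4, 0.1, 0.7]
gripper_width: 14.2
gripper_force: 8.0
```

>>> move_arm([
  [5, [0, 0, 0], [0, 0, 0]],
  [5, [0, 0, 0], [0, 0, 0]],
  [5, [0, 0, 0], [0, 0, 0]],
  [5, [0, 0, 0], [0, 0, 0]],
], grip_force=30)

```text
time_s: 21.25
ee_pos: [454.2, 37.4, 121.3]
ee_rot: [180.0, 0.0, 171.4]
force: [0.2, -0.0, 0.6]
gripper_width: 13.7
gripper_force: 30.0
```

>>> move_arm([
  [5, [0, 0, 0.03], [0, 0, 0]],
  [5, [0, 0, 0.06], [0, 0, 0]],
  [5, [0, 0, 0.09], [0, 0, 0]],
  [5, [0, 0, 0.12], [0, 0, 0]],
  [5, [0, 0, 0.15], [0, 0, 0]],
  [5, [0, 0, 0.18], [0, 0, 0]],
  [5, [0, 0, 0.18], [0, 0, 0]],
  [5, [0, 0, 0.18], [0, 0, 0]],
  [5, [0, 0, 0.18], [0, 0, 0]],
  [5, [0, 0, 0.18], [0, 0, 0]],
  [5, [0, 0, 0.18], [0, 0, 0]],
  [5, [0, 0, 0.18], [0, 0, 0]],
  [5, [0, 0, 0.18], [0, 0, 0]],
  [5, [0, 0, 0.18], [0, 0, 0]],
  [5, [0, 0, 0.18], [0, 0, 0]],
  [5, [0, 0, 0.15], [0, 0, 0]],
  [5, [0, 0, 0.12], [0, 0, 0]],
  [5, [0, 0, 0.09], [0, 0, 0]],
  [5, [0, 0, 0.06], [0, 0, 0]],
  [5, [0, 0, 0.03], [0, 0, 0]],
])

```text
time_s: 22.92
ee_pos: [454.2, 37.3, 188.9]
ee_rot: [180.0, 0.0, 171.4]
force: [-0.0, 1.3, -2.4]
gripper_width: 13.5
gripper_force: 30.0
```

```bash
cat > b.py <<'E'
from m import *
s=grab_frame("side"); h=cv2.cvtColor(s,cv2.COLOR_BGR2HSV)
c=s[140:225,300:400]; hh=h[140:225,300:400]
bl=cv2.inRange(hh,(98,90,80),(118,255,255)); n,l,st,ce=cv2.connectedComponentsWithStats(bl); i=1+st[1:,4].argmax(); x,y,w,hg=st[i,:4]
q=np.argwhere(l==i)[:,::-1].astype(np.float32); print("dish",x+300,y+140,w,hg,ce[i]+[300,140],cv2.fitEllipse(cv2.convexHull(q)))
br=((c.max(2)<110)&(c[...,2].astype(int)>c[...,0]+15)).astype(np.uint8); br[:y]=0;br[y+hg:]=0
n,l,st,ce=cv2.connectedComponentsWithStats(br); i=1+st[1:,4].argmax(); print("ball",st[i],ce[i]+[300,140])
e=state(); print(e["ee_pos"],e["ee_rot"],e["gripper_width"],e["time_s"])
E
python3 b.py
```

```text
dish 325 185 49 19 [349.3 194.1] ((49.256752014160156, 53.71711349487305), (18.85646629333496, 48.84797286987305), 91.49202728271484)
ball [44 49 10  9 64] [348.4 193.6]
[454.2  37.3 188.9] [180.    0.  171.4] 13.469590647811877 22.9667
```

>>> move_arm([
  [5, [0, 0, 0], [0, 0, -0.1]],
  [5, [0, 0, 0], [0, 0, -0.2]],
  [5, [0, 0, 0], [0, 0, -0.3]],
  [5, [0, 0, 0], [0, 0, -0.4]],
  [5, [0, 0, 0], [0, 0, -0.5]],
  [5, [0, 0, 0], [0, 0, -0.6]],
  [5, [0, 0, 0], [0, 0, -0.6]],
  [5, [0, 0, 0], [0, 0, -0.6]],
  [5, [0, 0, 0], [0, 0, -0.6]],
  [5, [0, 0, 0], [0, 0, -0.6]],
  [5, [0, 0, 0], [0, 0, -0.6]],
  [5, [0, 0, 0], [0, 0, -0.6]],
  [5, [0, 0, 0], [0, 0, -0.6]],
  [5, [0, 0, 0], [0, 0, -0.6]],
  [5, [0, 0, 0], [0, 0, -0.6]],
  [5, [0, 0, 0], [0, 0, -0.6]],
  [5, [0, 0, 0], [0, 0, -0.6]],
  [5, [0, 0, 0], [0, 0, -0.6]],
  [5, [0, 0, 0], [0, 0, -0.6]],
  [5, [0, 0, 0], [0, 0, -0.6]],
])

```text
time_s: 24.63
ee_pos: [454.1, 37.3, 188.6]
ee_rot: [-180.0, -0.0, 129.3]
force: [-0.1, 0.2, -3.6]
gripper_width: 13.5
gripper_force: 30.0
```

>>> move_arm([
  [5, [0, 0, 0], [0, 0, -0.6]],
  [5, [0, 0, 0], [0, 0, -0.6]],
  [5, [0, 0, 0], [0, 0, -0.6]],
  [5, [0, 0, 0], [0, 0, -0.6]],
  [5, [0, 0, 0], [0, 0, -0.6]],
  [5, [0, 0, 0], [0, 0, -0.6]],
  [5, [0, 0, 0], [0, 0, -0.6]],
  [5, [0, 0, 0], [0, 0, -0.6]],
  [5, [0, 0, 0], [0, 0, -0.6]],
  [5, [0, 0, 0], [0, 0, -0.6]],
  [5, [0, 0, 0], [0, 0, -0.6]],
  [5, [0, 0, 0], [0, 0, -0.6]],
  [5, [0, 0, 0], [0, 0, -0.6]],
  [5, [0, 0, 0], [0, 0, -0.6]],
  [5, [0, 0, 0], [0, 0, -0.6]],
  [5, [0, 0, 0], [0, 0, -0.5]],
  [5, [0, 0, 0], [0, 0, -0.4]],
  [5, [0, 0, 0], [0, 0, -0.3]],
  [5, [0, 0, 0], [0, 0, -0.2]],
  [5, [0, 0, 0], [0, 0, -0.1]],
])

```text
time_s: 26.3
ee_pos: [454.1, 37.4, 188.6]
ee_rot: [-180.0, 0.0, 87.4]
force: [-0.1, 0.2, -2.5]
gripper_width: 14.0
gripper_force: 30.0
```

>>> move_arm([
  [5, [0, 0, 0], [0, 0, 0]],
  [5, [0, 0, 0], [0, 0, 0]],
  [5, [0, 0, 0], [0, 0, 0]],
  [5, [0, 0, 0], [0, 0, 0]],
  [5, [0, 0, 0], [0, 0, 0]],
  [5, [0, 0, 0], [0, 0, 0]],
  [5, [0, 0, 0], [0, 0, 0]],
  [5, [0, 0, 0], [0, 0, 0]],
  [5, [0, 0, 0], [0, 0, 0]],
  [5, [0, 0, 0], [0, 0, 0]],
  [5, [0, 0, 0], [0, 0, 0]],
  [5, [0, 0, 0], [0, 0, 0]],
])

```text
time_s: 27.3
ee_pos: [454.2, 37.3, 188.7]
ee_rot: [180.0, 0.0, 87.4]
force: [-0.0, -0.2, -4.2]
gripper_width: 13.6
gripper_force: 30.0
```

```bash
python3 b.py; python3 - <<'E'
from m import *
s=grab_frame("side"); meas(s)
cv2.imwrite("pics/s5c.png",cv2.resize(s[150:260,275:395],None,fx=5,fy=5,interpolation=cv2.INTER_CUBIC))
E
```

```text
dish 350 185 24 19 [360.7 194.5] ((57.84718322753906, 54.079566955566406), (18.109872817993164, 29.484405517578125), 94.2051773071289)
ball [66 56 10  8 39] [372.2 200.8]
[454.2  37.3 188.7] [180.   -0.   87.4] 13.773381631419818 27.35
red 229 350.27 124 [449.8 112.   59.5]
red 233 340.23 111 [476.6 112.   46.7]
red 234 341.4 271 [473.3 112.   43.8]
red 235 340.86 258 [474.7 112.   40.7]
red 236 341.1 145 [474.  112.   37.6]
yel 241 340.92 71 [474.2 112.   22.3]
yel 243 340.56 249 [475.1 112.   16.1]
yel 244 340.51 282 [475.2 112.   13. ]
yel 245 340.55 262 [475.  112.    9.9]
yel 246 340.46 311 [475.2 112.    6.8]
yel 247 340.09 163 [476.1 112.    3.6]
```

View pics/s5c.png

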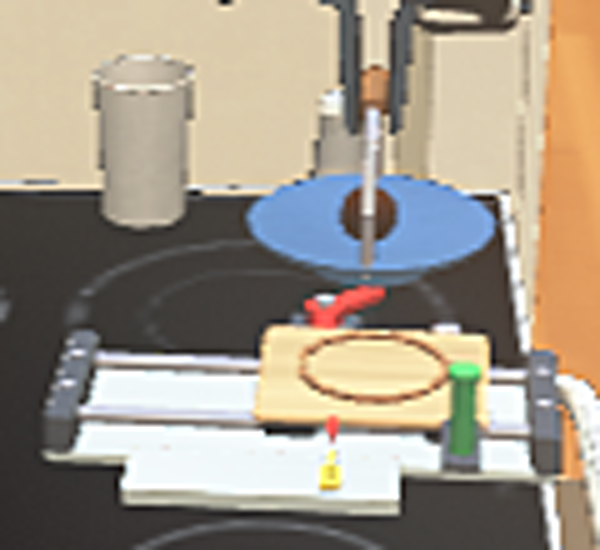

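The dish hangs level over the carriage with its rim spanning (247–495, 220). The hoop is edge-on at (370,190), so it stands square across the rail. The ball is at the dish's middle (369,213), and the pointer (333,425) is at the marker (331,460).

```bash
python3 -c "
from workcell import *
print(job_done())"
```

```text
the job is handed in; nothing more can be done
None
```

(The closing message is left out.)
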